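# Swing out the folding hook and hang up the small tape roll

## Task

Swing the folded hook on the upright plate out until it stands straight out from the plate, then hang the smaller of the two tape rolls on it by its hole and let go. Leave the larger roll standing in its holder.

Things in the scene. Friction and masses are not known exactly. Their poses are not given: they have to be found in the camera images.
- hook (a joint): Hinge (vertical pin) of the folding hook, rad: 0 = folded flat along the plate, pointing to the robot's right; 1.571 = straight out from the plate towards the robot, at its stop. Starts between 0 and 0.35, swings clockwise seen from above, stays where left; 1 to 2 N sideways near the tip moves it. Folded, the last 45 mm stand out past the plate's right edge, free space behind.
- hook_seat (a point): Point on the hook: a level steel rod 8 mm thick, centre line 150 mm above the worktop, 95 mm from pin to tip, where an upturned end reaches 12 mm above the centre line. The point lies on that line 50 mm from the pin, moving with the hook. y axis: along the rod to the pin (pin at +50 mm, tip at -45 mm); z up; x: to the side that faces the plate when folded. The roll may hang anywhere on the rod.
- hook_stand: Fixed stand: grey foot 85 x 100 x 10 mm, upright aluminium plate 60 mm wide, 6 mm thick, top 188 mm above the worktop. Origin: on the worktop, below the middle of the plate's front face; x axis: horizontal, into the plate (away from the robot), y to the left, z up. The hinge pin stands at x = -20, y = +20 mm.
- tape_small: Smaller tape roll: 60 mm across, 16 mm wide, clear hole 34 mm, about 60 g, loose. Stands on edge in a fixed grey holder, axle level and roughly straight ahead, centre 42 mm above the worktop. Origin: centre of the face towards the robot; z: along the axle to the other face (mid-width at +8 mm). Its left and right sides stand clear: take it there from above, across the 60 mm, and lift.
- tape_large: Larger tape roll: 76 mm across, 16 mm wide, loose, on edge in a like holder, centre 50 mm up; leave it. Origin: centre of the face towards the robot; z: along its axle. Which holder has which roll varies. Each holder: base 44 mm along the axle, 40 mm across, 10 mm high; two cheeks, 36 mm across, 20 mm apart, reach 30 mm above the worktop either side of the roll.

How it is judged:
On the way, in this order (a step that is already met when the one before it is completed fails the run):
1. the hook is swung straight out (value of joint hook above 1.35 rad), for 0.2 s.
2. the small roll hangs on the hook (value of joint hook above 1.35 rad and x of tape_small in the frame of hook_seat between -0.015 and 0.015 m and y of tape_small in the frame of hook_seat between -0.046 and 0.046 m and z of tape_small in the frame of hook_seat between -0.021 and -0.006 m), for 0.2 s.
At the end, for the whole second after the job is handed in: The hook stands out at more than 1.35 rad; the small roll hangs on its rod, the rod running through the hole (roll's axis within 15 mm of the rod sideways and 6 to 21 mm below its centre line, between pin and tip), at rest (under 0.03 m/s) and released (all of step 2 and linear speed of tape_small below 0.03 m/s and contact force between tape_small and the fingers below 0.05 N); the robot touches nothing.
It fails at once if the larger roll is moved more than 30 mm (distance of tape_large from where it was at the start of the episode above 0.03 m).
It also fails if it takes over 61 s, if anything falls off the work surface, if the arm or the gripper's body presses on something with over 40 N, if the wrist force passes 120 N, or if a joint passes its speed limit or range.

## Robot

A 7-joint arm with a two-finger parallel gripper is mounted at the origin on a cart in front of the work surface, level with it; the furniture and walls round the work are solid. World frame = base frame: x ahead of the robot, y to its left, z up, the work surface at z = 0. Lengths are in m, angles in rad, forces in N, time in s.
With the tool pointing down it reaches from about 0.425 to 0.95 m from the base axis. Payload 16.7 kg.
Tool frame: the origin (TCP) lies midway between the tips of the shut fingers; the grasp point (between the pads) lies 19 mm behind it; z points along the fingers, y is the direction in which the jaws open and shut (so a half turn about z gives the same grasp; the last joint's range is limited). The gripper opens to 94 mm and grips with 3 to 60 N. Pads are 16 mm wide; open, the fingers measure 119 mm over their backs; the gripper's body (75 mm by 177 mm) begins 78 mm behind the grasp point.
Start: joints at [-1.327, 0.426, 0.074, 1.606, -0.034, 1.111, -0.067], TCP at [0.259, 0.623, 0.205] pointing down, gripper open.
Joint ranges: [-2.85, 2.85], [-0.5, 2.14], [-1.23, 1.37], [0.21, 2.46], [-1.02, 4.16], [0.16, 2.05], [-2.73, 2.73]. Speed limits (rad/s): [1.89, 1.89, 2.39, 2.39, 3.01, 3.01, 3.01].

## Interface

Orientations are given as a unit quaternion [x, y, z, w].
In Python, from workcell import * gives the robot as it stands.
- The arm moves only by the tool servo_tool, never from a script. Its argument "targets" is a list of rows, each a list of 7 numbers: the turn, a rotation vector about the tool's x, y, z in degrees, then the shift along the tool's x, y, z in mm, then the finger opening in mm, from 0 to 94. In form: [[rx, ry, rz, dx, dy, dz, gripper], ...]. A call has 1 to 10 rows; each row shifts and turns the commanded pose from where the row before left it, along the tool's axes as they then stand; what a row does not reach is not made up. A row lasts 1/10 s, in which the tool goes at most 50 mm and 8.59 degrees, less where a joint would pass 70% of its speed; a pose out of reach is approached as far as the arm can. A call is refused whole if a number of a shift passes 50 or a number of a turn 8.59, either way. A call with a gripper value outside its range is refused whole. The fingers move at their own pace and stop on an object; "newtons" is the grip in N (left out, the last holds). Time passes only in rows, so rows that do not move let the fingers close. It gives the time, the measured TCP pose, the force and the opening at its end, in the units of the state.
- get_obs(): the state, without advancing time (a new reading comes with each control period).
- read_camera(name): name is "scene" or "top" or "wrist"; returns the picture (400x640x3 uint8, red, green, blue); there is no depth.
- camera_info(name): a dict with "fx", "fy", "cx", "cy" (pixels), "k1" (the pictures are not rectified: a ray, as slopes to the right and down, at radius r is drawn at 1 + k1 r^2 times it, then the intrinsics apply), "eye" and "rotation" of the camera in the world; the wrist camera has in their place "mount" (4x4, takes a point from camera to tool coordinates, whose origin is the TCP and whose axes are the flange's). Camera axes: x right, y up, looking along -z (the intrinsics and any distortion apply to the point x, -y, -z); pixel columns grow to the right and rows downward; lengths in m; the calibration is good to about 2 mm. A picture is of the moment at which its call begins: read the wrist's pose just before it. camera_info takes no time and is no camera call.
- job_done(): hands the job in, once; it reports no verdict.
The state is a dict: "time_s": time; "joint_pos": joint angles; "dq": joint speeds; "tau": joint torques, N m; "eef_pos": TCP position; "tool_rot": TCP orientation; "contact_force": force on the tool from outside, world axes, zero at the start; "wrist_torque": the same for the moment, N m; "width": finger opening in m.
Only numpy, scipy, OpenCV 4.12 (cv2) and the standard library are available. Lean on these libraries where they do the work, as an engineer would, in place of code of your own. Each camera call takes 0.05 s, during which the arm holds its last target. There are 200 camera calls.

## Working session

There is one attempt and no reset: what is moved stays moved. The work goes in short steps, Python scripts to look and compute and a tool call to move; the robot and the scene stay as the last step left them, time stands still between calls to the robot, and variables do not carry over. Pictures are saved under pics/ and viewed, about 8 in all and at most 12, crops included, and the job is handed in when it is done.

Besides the shell and the picture viewer there is one more tool, called after ">>>" by a JSON object that holds its "api" and its "payload". servo_tool: Moves the arm, as the interface text tells. Its arguments: {"type":"object","properties":{"targets":{"type":"array"},"newtons":{"type":"number"}},"required":["targets"]}

```bash
mkdir -p pics; ls
python3 - <<'E'
from workcell import *
import cv2
print(get_obs())
for n in("scene","top","wrist"):print(n,camera_info(n))
for n in("scene","top"):
    cv2.imwrite(f"pics/{n}0.png",read_camera(n)[:,:,::-1])
E
```

```text
pics
{'time_s': 0.0, 'joint_pos': array([-1.32648209,  0.42671857,  0.0738389 ,  1.60660802, -0.0341069 ,
        1.11081959, -0.06710039]), 'dq': array([-0.00102969, -0.00279168,  0.00206798, -0.00061602,  0.00034385,
       -0.00096264,  0.00076912]), 'tau': array([-3.30105186e-04, -9.35813498e+01,  3.66608821e+00, -4.54201913e+01,
       -4.89222386e-02,  1.99605629e-02,  1.29395385e-04]), 'eef_pos': array([0.25885488, 0.62290787, 0.20478378]), 'tool_rot': array([ 1.95648996e-01,  9.80673774e-01, -6.41615764e-04, -8.54097139e-05]), 'contact_force': array([ 0.34426603, -0.34937243, -0.76383204]), 'wrist_torque': array([ 0.01070142, -0.00154992,  0.02632546]), 'width': 0.09400088963038267}
scene {'fx': 514.572745446197, 'fy': 514.572745446197, 'cx': 322.0096264716263, 'cy': 190.47299162355358, 'k1': -0.06252780071128672, 'eye': array([ 0.14110901, -0.50821152,  0.63955344]), 'rotation': array([ 0.44708232, -0.10728123, -0.22742765,  0.85841994])}
top {'fx': 468.20060707281067, 'fy': 468.20060707281067, 'cx': 320.431482062428, 'cy': 200.13142795819633, 'k1': -0.13931500370506786, 'eye': array([0.43193719, 0.15051918, 1.03824112]), 'rotation': array([-0.03922272,  0.02205492,  0.70890698, -0.70386508])}
wrist {'fx': 335.77007864702665, 'fy': 335.77007864702665, 'cx': 324.6234973549119, 'cy': 197.4611013223761, 'k1': -0.03871759847267818, 'mount': array([[ 4.57332452e-04,  9.63085689e-01,  2.69194626e-01,
         7.91278321e-02],
       [ 9.99999877e-01, -4.92062936e-04,  6.15405170e-05,
        -4.06605675e-04],
       [ 1.91729489e-04,  2.69194565e-01, -9.63085796e-01,
        -1.78778950e-01],
       [ 0.00000000e+00,  0.00000000e+00,  0.00000000e+00,
         1.00000000e+00]])}
```

View pics/scene0.png

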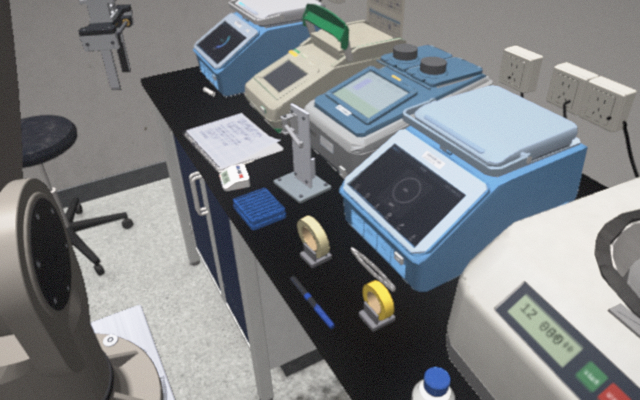

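View pics/top0.png

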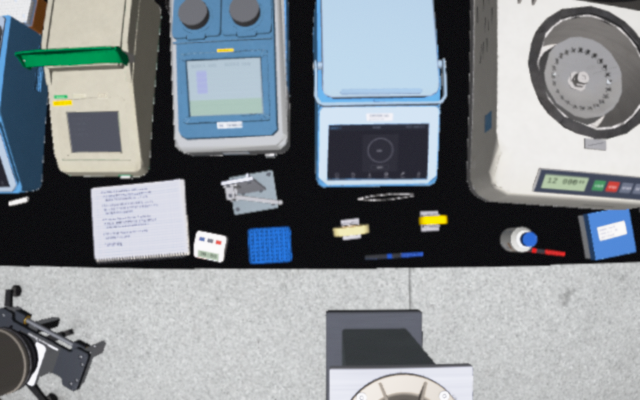

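The scene shows the stand at about (300,160), the beige roll at (313,237) and the yellow roll at (378,300). In the top view they are at (250,190), (351,230) and (433,220). I'll zoom in next.

```bash
python3 - <<'E'
import cv2,numpy as np
s=cv2.imread("pics/scene0.png");t=cv2.imread("pics/top0.png")
a=cv2.resize(s[90:340,260:410],None,fx=2.4,fy=2.4,interpolation=cv2.INTER_CUBIC)  #360x600
b=cv2.resize(t[160:250,205:295],(400,400),interpolation=cv2.INTER_CUBIC)
c=cv2.resize(t[200:250,325:455],(400,154),interpolation=cv2.INTER_CUBIC)
im=np.zeros((600,770,3),np.uint8);im[:,:360]=a;im[:400,365:765]=b;im[420:574,365:765]=c
cv2.imwrite("pics/crop0.png",im)
E
cat > h.py <<'E'
from workcell import *
import numpy as np, cv2
from scipy.spatial.transform import Rotation as R
def cam(n,obs=None):
    i=camera_info(n)
    if n=="wrist":
        o=obs or get_obs();T=R.from_quat(o["tool_rot"]).as_matrix();m=np.array(i["mount"])
        return i,T@m[:3,3]+o["eef_pos"],T@m[:3,:3]
    return i,np.array(i["eye"]),R.from_quat(i["rotation"]).as_matrix()
def ray(n,uv,c=None):
    i,e,M=c or cam(n)
    K=np.array([[i["fx"],0,i["cx"]],[0,i["fy"],i["cy"]],[0,0,1]])
    p=cv2.undistortPoints(np.array([[uv]],float),K,np.array([i["k1"],0,0,0.]))[0,0]
    d=M@np.array([p[0],-p[1],-1]);return e,d/np.linalg.norm(d)
def plane(n,uv,z,c=None):
    e,d=ray(n,uv,c);return e+d*(z-e[2])/d[2]
def proj(n,P,c=None):
    i,e,M=c or cam(n);q=M.T@(np.array(P)-e);x,y=q[0]/-q[2],-q[1]/-q[2];f=1+i["k1"]*(x*x+y*y)
    return np.array([i["fx"]*x*f+i["cx"],i["fy"]*y*f+i["cy"]])
def two(r1,r2):
    (a,u),(b,v)=r1,r2;s=np.linalg.lstsq(np.c_[u,-v],b-a,rcond=None)[0]
    p,q=a+s[0]*u,b+s[1]*v;return (p+q)/2,np.linalg.norm(p-q)
E
```

```text
(no output)
```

View pics/crop0.png

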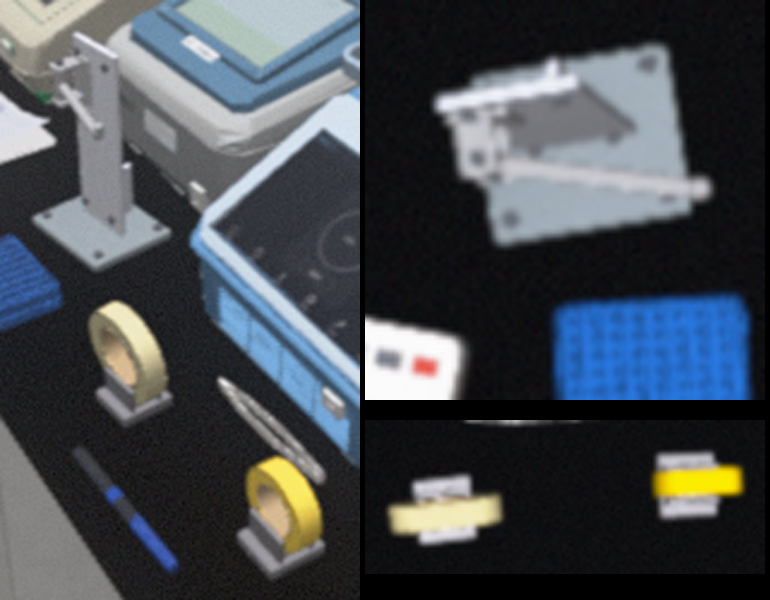

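The yellow roll is the smaller one: about 29 px long in the top view against 36 px for the beige. In the crop, the plate top runs (440,104)–(578,84) and the hook runs from the pin at about (478,160) to the tip at about (702,188).

Run:
```python
from h import *
t=cv2.imread("pics/top0.png");s=cv2.imread("pics/scene0.png")
f=lambda x,y:(205+(x-365)/4.444-.4,160+y/4.444-.4)
for n,p,z in[("plateL",(438,103),.188),("plateR",(578,82),.188),("pin",(478,158),.155),("tip",(702,188),.16)]:
    print(n,plane("top",f(*p),z).round(4))
# foot corners z=.01
for p in[(498,243),(692,210),(665,45),(472,75)]:print("foot",plane("top",f(*p),.01).round(4))
print("hook tip 2view",two(ray("top",f(702,188)),ray("scene",(260+100/2.4,90+130/2.4))))
for im,n in((t,"top"),(s,"scene")):
    h=cv2.cvtColor(im,cv2.COLOR_BGR2HSV)
    for nm,lo,hi,box in(("yellow",(22,150,90),(35,255,255),(400,480,200,340)),("beige",(18,40,100),(34,130,255),(290,380,200,270))):
        m=cv2.inRange(h,lo,hi);k=np.zeros_like(m);x0,x1,y0,y1=box;k[y0:y1,x0:x1]=m[y0:y1,x0:x1] if 1 else 0
        if n=="scene" and nm=="yellow":k[:]=0;k[270:330,355:400]=m[270:330,355:400]
        c=max(cv2.findContours(k,0,2)[0],key=cv2.contourArea);r=cv2.minAreaRect(c);print(n,nm,r,cv2.boundingRect(c))
        if n=="top":
            B=cv2.boxPoints(r);print(np.array([plane("top",b,.06 if nm=="yellow" else .08) for b in B]).round(4), plane("top",r[0],.065 if nm=="yellow" else .08).round(4))
```

```text
plateL [0.5397 0.3548 0.188 ]
plateR [0.5478 0.2959 0.188 ]
pin [0.5198 0.3449 0.155 ]
tip [0.5056 0.2472 0.16  ]
foot [0.4914 0.3662 0.01  ]
foot [0.5073 0.2687 0.01  ]
foot [0.5903 0.2825 0.01  ]
foot [0.5762 0.3804 0.01  ]
hook tip 2view (array([0.50675512, 0.24757349, 0.15409865]), np.float64(0.0014244139170897807))
top yellow ((433.0, 219.5), (9.0, 28.0), 90.0) (419, 215, 29, 10)
[[ 0.4841 -0.0323  0.06  ]
 [ 0.4835 -0.0917  0.06  ]
 [ 0.4646 -0.0912  0.06  ]
 [ 0.4653 -0.0319  0.06  ]] [ 0.4742 -0.0606  0.065 ]
top beige ((350.60174560546875, 230.2718505859375), (10.04789924621582, 35.52649688720703), 85.42607879638672) (333, 224, 36, 13)
[[0.4606 0.1492 0.08  ]
 [0.4658 0.0768 0.08  ]
 [0.4454 0.0754 0.08  ]
 [0.4402 0.1477 0.08  ]] [0.453  0.1123 0.08  ]
scene yellow ((378.77557373046875, 298.2824401855469), (39.16151809692383, 24.083507537841797), 51.709835052490234) (363, 280, 31, 40)
scene beige ((313.2691955566406, 235.6538543701172), (42.98926544189453, 24.12946128845215), 56.3099365234375) (297, 215, 33, 43)
```

>>> {"api": "servo_tool", "payload": {"targets": [[0,0,-7.5,0,0,-15,0],[0,0,-7.5,0,0,-15,0],[0,0,-7.6,0,0,-15,0],[0,0,0,-21,-28,0,0],[0,0,0,-21,-28,0,0],[0,0,0,-21,-28,0,0],[0,0,0,-21,-28,0,0],[0,0,0,-21,-28,0,0],[0,0,0,-21,-28,0,0],[0,0,0,0,0,0,0]]}}

```text
time_s: 1.1
eef_pos: [0.3886, 0.4511, 0.2505]
tool_rot: [0.003, 1.0, -0.001, 0.0]
contact_force: [1.0, -0.2, -0.7]
width: 0.0174
```

Run:
```python
from h import *
o=get_obs();print(o["time_s"],o["eef_pos"],R.from_quat(o["tool_rot"]).as_matrix().round(3).tolist())
cv2.imwrite("pics/w1.png",read_camera("wrist")[:,:,::-1])
for z in(0.05,.2,.25):print(plane("top",(180,150),z).round(3),plane("top",(285,150),z).round(3))
```

```text
1.1 [0.38857541 0.45107264 0.25051723] [[-1.0, 0.006, 0.001], [0.006, 1.0, -0.001], [-0.001, -0.001, -1.0]]
[0.631 0.481 0.05 ] [0.627 0.25  0.05 ]
[0.6   0.431 0.2  ] [0.597 0.235 0.2  ]
[0.59  0.414 0.25 ] [0.587 0.23  0.25 ]
```

View pics/w1.png

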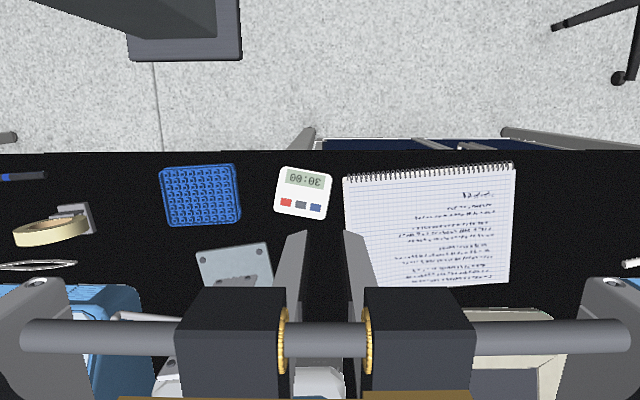

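The wrist view shows the mat, the timer and the foot corner at (235,262), as expected, with nothing in the way. I'm moving behind the hook.

>>> {"api": "servo_tool", "payload": {"targets": [[0,0,0,-20.3,-26.7,0,0],[0,0,0,-20.3,-26.7,0,0],[0,0,0,-20.3,-26.7,0,0],[0,0,0,-20.3,-26.7,0,0],[0,0,0,-20.3,-26.7,0,0],[0,0,0,-20.3,-26.7,0,0],[0,0,0,-20.3,-26.7,0,0],[0,0,0,0,0,0,0],[0,0,0,0,0,0,0]]}}

```text
time_s: 2.05
eef_pos: [0.5271, 0.2691, 0.2501]
tool_rot: [-0.0, 1.0, -0.0, -0.0]
contact_force: [-0.4, 0.6, -0.6]
width: 0.0005
```

Run:
```python
from h import *
o=get_obs();print(o["time_s"],o["eef_pos"])
s=read_camera("scene")[:,:,::-1];w=read_camera("wrist")[:,:,::-1]
im=np.zeros((400,760,3),np.uint8);im[:,:360]=cv2.resize(s[80:200,260:368],(360,400));im[:,360:]=w[:,100:500]
cv2.imwrite("pics/c2.png",im)
```

```text
2.05 [0.52709907 0.26911275 0.25014517]
```

View pics/c2.png

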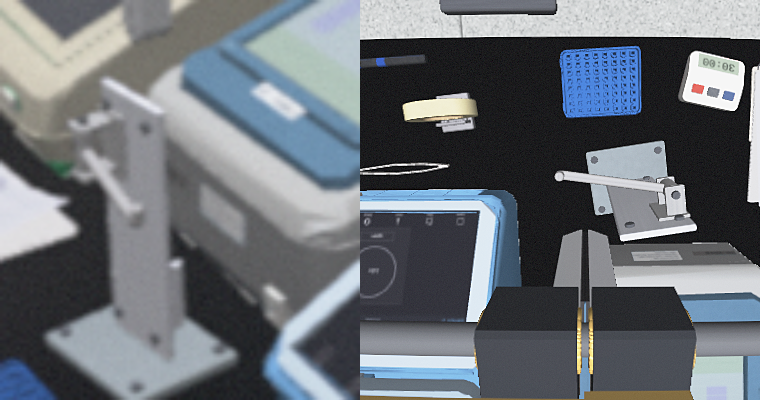

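The wrist view is clear: tip at (300,176), pin block at about (412,195), plate top edge (361,240)–(439,232). I'll refine from these.

Run:
```python
from h import *
c=cam("wrist")
for n,p,z in(("tip",(300,176),.158),("rod near pin",(400,187),.154),("pin",(412,190),.155),("plR",(361,241),.188),("plL",(439,233),.188)):print(n,plane("wrist",p,z,c).round(4))
P=plane("wrist",(361,241),.188,c)
print(proj("wrist",[.5271,.2691,.25],c), proj("wrist",[.531,.264,.132],c))
```

```text
tip [0.5046 0.2497 0.158 ]
rod near pin [0.5146 0.3337 0.154 ]
pin [0.517  0.3438 0.155 ]
plR [0.5494 0.2982 0.188 ]
plL [0.5427 0.3584 0.188 ]
[323.08565047 247.23450007] [318.04179043 198.34936717]
```

>>> {"api": "servo_tool", "payload": {"targets": [[0,0,0,-6,-4,0,0],[0,0,0,0,0,24,0],[0,0,0,0,0,24,0],[0,0,0,0,0,24,0],[0,0,0,0,0,24,0],[0,0,0,0,0,22,0],[0,0,0,0,0,0,0],[0,0,0,0,0,0,0]]}}

```text
time_s: 2.95
eef_pos: [0.5334, 0.265, 0.1329]
tool_rot: [-0.001, 1.0, -0.0, -0.0]
contact_force: [0.5, 0.7, 1.2]
width: 0.0005
```

Run:
```python
from h import *
o=get_obs();print(o["time_s"],o["eef_pos"],o["contact_force"])
pin=np.array([.5185,.3435]);yaw=np.radians(8)
for deg in range(10,92,10):
    a=np.radians(-90)+yaw-np.radians(deg)   # rod direction, clockwise
    u=np.array([np.cos(a),np.sin(a)]);n=np.array([-u[1],u[0]]) # left normal = ccw = behind
    hw=8*abs(n[0])+12.5*abs(n[1])
    print(deg,((pin+.076*u)+n*(4+min(hw,14))/1000).round(4))
```

```text
2.95 [0.53336556 0.26496162 0.13287319] [0.46700935 0.7246703  1.2244595 ]
10 [0.5283 0.2671]
20 [0.5168 0.2662]
30 [0.505 0.267]
40 [0.493  0.2698]
50 [0.481 0.275]
60 [0.4697 0.2825]
70 [0.4598 0.2919]
80 [0.4518 0.3029]
90 [0.4457 0.3156]
```

>>> {"api": "servo_tool", "payload": {"targets": [[0,0,0,8.3,0.5,0,0],[0,0,0,8.3,0.5,0,0],[0,0,0,5.9,0.4,0,0],[0,0,0,5.9,0.4,0,0],[0,0,0,6,1.4,0,0],[0,0,0,6,1.4,0,0],[0,0,0,6,2.6,0,0],[0,0,0,6,2.6,0,0],[0,0,0,5.6,3.8,0,0],[0,0,0,5.6,3.8,0,0]]}}

```text
time_s: 3.95
eef_pos: [0.4692, 0.2822, 0.1324]
tool_rot: [-0.0, 1.0, -0.0, -0.0]
contact_force: [2.0, -0.3, 0.4]
width: 0.0006
```

>>> {"api": "servo_tool", "payload": {"targets": [[0,0,0,5,4.7,0,0],[0,0,0,5,4.7,0,0],[0,0,0,4,5.5,0,0],[0,0,0,4,5.5,0,0],[0,0,0,3,5,0,0],[0,0,0,1.5,5,0,0],[0,0,0,0,0,0,0]]}}

```text
time_s: 4.65
eef_pos: [0.4468, 0.3132, 0.1324]
tool_rot: [-0.001, 1.0, 0.0, -0.0]
contact_force: [-0.3, 0.6, -0.3]
width: 0.0006
```

Run:
```python
from h import *
o=get_obs();print(o["time_s"],o["eef_pos"],o["contact_force"])
s=read_camera("scene")[:,:,::-1];w=read_camera("wrist")[:,:,::-1]
im=np.zeros((400,760,3),np.uint8);im[:,:360]=cv2.resize(s[80:200,260:368],(360,400));im[:,360:]=w[:,150:550]
cv2.imwrite("pics/c3.png",im)
```

```text
4.65 [0.44681271 0.31315938 0.13241621] [-0.30363662  0.57502402 -0.26284222]
```

View pics/c3.png

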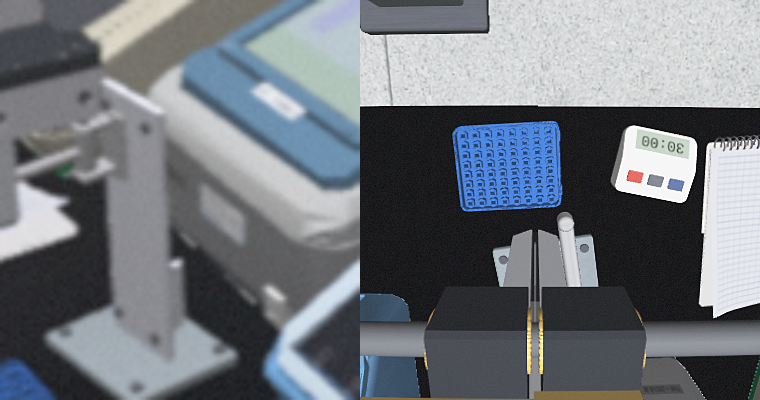

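The hook is out almost straight, with its tip at wrist (355,218). I'll measure the angle.

Run:
```python
from h import *
c=cam("wrist");a=plane("wrist",(355,218),.16,c);b=plane("wrist",(362,285),.152,c);print(a,b)
pin=np.array([.5185,.3435])
for p,q in((a[:2],pin),(a[:2],b[:2])):
    d=p-q;print(np.linalg.norm(d),90-np.degrees(np.arctan2(-d[1],-d[0]))+8)
```

```text
[0.42027889 0.32667004 0.16      ] [0.46078163 0.33217844 0.152     ]
0.09965257087512795 88.27692133527312
0.04087560382905137 90.25524907315588
```

>>> {"api": "servo_tool", "payload": {"targets": [[0,0,0,0,2,0,0],[0,0,0,0,2,0,0],[0,0,0,0,0,0,0]]}}

```text
time_s: 5.05
eef_pos: [0.4471, 0.3147, 0.1322]
tool_rot: [0.0, 1.0, -0.001, -0.001]
contact_force: [-1.0, -7.6, 4.2]
width: 0.0003
```

>>> {"api": "servo_tool", "payload": {"targets": [[0,0,0,0,-8,0,0],[0,0,0,0,-8,-20,0],[0,0,0,0,-10,-30,0],[0,0,0,0,-20,-30,40],[0,0,0,-3,-30,-10,94],[0,0,0,-4,-40,0,94],[0,0,0,-4,-40,0,94],[0,0,0,-4,-40,0,94],[0,0,0,-4,-40,0,94],[0,0,0,-4,-40,0,94]]}}

```text
time_s: 6.05
eef_pos: [0.4702, 0.0385, 0.2227]
tool_rot: [-0.0, 1.0, 0.0, 0.0]
contact_force: [0.8, -0.7, 0.6]
width: 0.0526
```

>>> {"api": "servo_tool", "payload": {"targets": [[0,0,0,-2,-35,0,94],[0,0,0,-2,-35,0,94],[0,0,0,0,-28,0,94],[0,0,0,0,0,0,94],[0,0,0,0,0,0,94]]}}

```text
time_s: 6.55
eef_pos: [0.4743, -0.0579, 0.2225]
tool_rot: [0.0, 1.0, 0.0, 0.0]
contact_force: [-0.0, 0.8, -0.3]
width: 0.0923
```

Run:
```python
from h import *
o=get_obs();print(o["time_s"],o["eef_pos"],R.from_quat(o["tool_rot"]).as_matrix().round(3).tolist())
w=read_camera("wrist")[:,:,::-1];cv2.imwrite("pics/w4.png",w)
c=cam("wrist",o);print(proj("wrist",[.474,-.0615,.06],c))
h=cv2.cvtColor(w,cv2.COLOR_BGR2HSV);m=cv2.inRange(h,(22,150,90),(35,255,255))
k=max(cv2.findContours(m,0,2)[0],key=cv2.contourArea);r=cv2.minAreaRect(k);print(r)
B=cv2.boxPoints(r);print(B,np.array([plane("wrist",b,.055,c) for b in B]).round(4),plane("wrist",r[0],.06,c))
```

```text
6.55 [ 0.47432037 -0.05789155  0.22254134] [[-1.0, 0.001, 0.0], [0.001, 1.0, 0.0], [-0.0, 0.0, -1.0]]
[321.19536008 182.19656724]
((318.965087890625, 177.19715881347656), (21.675174713134766, 54.557151794433594), 87.51044464111328)
[[291.2415  167.5547 ]
 [345.74716 165.18489]
 [346.6887  186.83961]
 [292.183   189.20943]] [[ 0.4594 -0.0928  0.055 ]
 [ 0.457  -0.0359  0.055 ]
 [ 0.4802 -0.0345  0.055 ]
 [ 0.4828 -0.0924  0.055 ]] [ 0.46867606 -0.06379904  0.06      ]
```

View pics/w4.png

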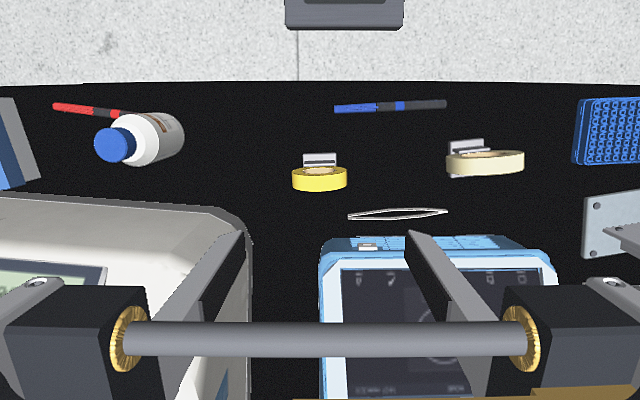

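The wrist view shows the yellow roll at (319,177) and its holder base end at about (320,153). The x estimate from this view and the top view differ by 5 mm, so I'll check against the holder.

Run:
```python
from h import *
c=cam("wrist")
for z in(.01,.03):print("wrist base near",plane("wrist",(320,153.5),z,c).round(4))
print("far top edge",plane("wrist",(319,190),.070,c).round(4))
for v in(210.5,231.5):print("top base end",plane("top",(325+(686-365)/3.077-.4,v),.01).round(4))
t=cv2.imread("pics/top0.png");print([t[v,428].tolist() for v in range(207,236)])
w=cv2.imread("pics/w4.png");print([w[v,320].tolist() for v in range(148,194)])
```

```text
wrist base near [ 0.4512 -0.0626  0.01  ]
wrist base near [ 0.4483 -0.0623  0.03  ]
far top edge [ 0.4798 -0.0629  0.07  ]
top base end [ 0.4965 -0.0639  0.01  ]
top base end [ 0.4502 -0.0629  0.01  ]
[[14, 12, 12], [19, 16, 18], [23, 21, 20], [77, 72, 74], [150, 144, 145], [194, 186, 188], [192, 183, 186], [172, 165, 167], [146, 164, 174], [89, 198, 225], [0, 229, 248], [0, 235, 251], [0, 236, 252], [0, 237, 252], [0, 236, 252], [0, 235, 251], [40, 227, 247], [123, 203, 226], [168, 181, 191], [191, 184, 187], [206, 197, 200], [215, 206, 208], [211, 202, 204], [168, 161, 164], [100, 95, 96], [43, 40, 40], [16, 15, 12], [18, 14, 14], [14, 10, 11]]
[[30, 29, 21], [28, 26, 29], [29, 27, 26], [24, 22, 20], [28, 26, 27], [106, 103, 101], [208, 198, 200], [239, 234, 235], [228, 223, 223], [226, 220, 220], [227, 222, 223], [240, 234, 235], [158, 152, 151], [78, 73, 73], [79, 76, 74], [140, 132, 134], [255, 255, 255], [209, 189, 188], [96, 108, 113], [82, 199, 232], [185, 220, 237], [173, 212, 231], [171, 211, 231], [173, 213, 231], [179, 218, 236], [150, 195, 223], [51, 133, 155], [61, 152, 181], [132, 255, 255], [122, 246, 249], [120, 242, 247], [118, 242, 247], [116, 242, 247], [118, 242, 247], [118, 242, 247], [119, 242, 247], [118, 242, 247], [118, 242, 247], [118, 242, 247], [121, 242, 247], [118, 242, 247], [119, 245, 248], [124, 255, 255], [172, 255, 255], [10, 0, 0], [28, 26, 23]]
```

Run:
```python
from h import *
c=cam("wrist")
for z in(0,.1,.15,.2):print(z,plane("top",(472,193),z).round(3),plane("wrist",(212,206),z,c).round(3),plane("wrist",(250,240),z,c).round(3),"blue",plane("top",(430,187),z).round(3),plane("wrist",(340,237),z,c).round(3))
print(plane("scene",(452,335),0),two(ray("top",(474,197)),ray("wrist",(215,207),c)))
```

```text
0 [ 0.536 -0.165  0.   ] [ 0.519 -0.198  0.   ] [ 0.564 -0.153  0.   ] blue [ 0.55 -0.07  0.  ] [ 0.56  -0.037  0.   ]
0.1 [ 0.526 -0.135  0.1  ] [ 0.488 -0.163  0.1  ] [ 0.522 -0.129  0.1  ] blue [ 0.538 -0.049  0.1  ] [ 0.519 -0.042  0.1  ]
0.15 [ 0.521 -0.119  0.15 ] [ 0.472 -0.146  0.15 ] [ 0.501 -0.117  0.15 ] blue [ 0.533 -0.038  0.15 ] [ 0.498 -0.045  0.15 ]
0.2 [ 0.516 -0.104  0.2  ] [ 0.457 -0.128  0.2  ] [ 0.48  -0.106  0.2  ] blue [ 0.527 -0.027  0.2  ] [ 0.478 -0.047  0.2  ]
[ 0.55523106 -0.15131571  0.        ] (array([ 0.52677788, -0.18844868, -0.01985808]), np.float64(0.025138356093603282))
```

>>> {"api": "servo_tool", "payload": {"targets": [[0,0,-2.4,1.5,-5,20,94],[0,0,0,0,0,30,94],[0,0,0,0,0,30,94],[0,0,0,0,0,25,94],[0,0,0,0,0,25,94],[0,0,0,0,0,20,94],[0,0,0,0,0,0,94]]}}

```text
time_s: 7.3
eef_pos: [0.4715, -0.0615, 0.0705]
tool_rot: [-0.022, 1.0, -0.0, -0.002]
contact_force: [0.8, 0.4, 0.9]
width: 0.094
```

>>> {"api": "servo_tool", "payload": {"targets": [[0,0,0,0,0,15,94],[0,0,0,0,0,15,94],[0,0,0,0,0,15,94],[0,0,0,0,0,0,94],[0,0,0,0,0,0,94]]}}

```text
time_s: 7.8
eef_pos: [0.4733, -0.0623, 0.0284]
tool_rot: [-0.021, 1.0, 0.0, 0.0]
contact_force: [0.8, 0.6, 0.2]
width: 0.094
```

>>> {"api": "servo_tool", "payload": {"targets": [[0,0,0,0,0,4,80],[0,0,0,0,0,0,50],[0,0,0,0,0,0,50],[0,0,0,0,0,0,50],[0,0,0,0,0,0,50],[0,0,0,0,0,0,50],[0,0,0,0,0,0,50],[0,0,0,0,0,0,50]], "newtons": 15}}

```text
time_s: 8.6
eef_pos: [0.473, -0.0628, 0.0235]
tool_rot: [-0.021, 1.0, -0.0, 0.0]
contact_force: [-0.3, -2.1, 1.8]
width: 0.0592
```

>>> {"api": "servo_tool", "payload": {"targets": [[0,0,0,0,0,-10,50],[0,0,0,0,0,-20,50],[0,0,0,0,0,-25,50],[0,0,0,0,0,-25,50],[0,0,0,0,0,-25,50],[0,0,0,0,0,-7,50],[0,0,0,6,12,0,50],[0,0,0,7,25,0,50],[0,0,0,7,30,0,50],[0,0,0,7,30,0,50]]}}

```text
time_s: 9.6
eef_pos: [0.441, 0.0339, 0.1354]
tool_rot: [-0.021, 1.0, -0.0, -0.0]
contact_force: [0.2, -0.2, 0.6]
width: 0.0589
```

>>> {"api": "servo_tool", "payload": {"targets": [[0,0,0,7,30,0,50],[0,0,0,7,30,0,50],[0,0,0,7,30,0,50],[0,0,0,7,30,0,50],[0,0,0,7,30,0,50],[0,0,0,6,30,0,50],[0,0,0,5,30,0,50],[0,0,0,3,30,0,50],[0,0,0,0,20,0,50],[0,0,0,0,0,0,50]]}}

```text
time_s: 10.6
eef_pos: [0.3811, 0.2932, 0.1352]
tool_rot: [-0.023, 1.0, 0.0, -0.0]
contact_force: [-0.2, -0.0, -0.2]
width: 0.0594
```

>>> {"api": "servo_tool", "payload": {"targets": [[0,0,-5.6,0,20,0,50],[0,0,0,0,0,0,50],[0,0,0,0,0,0,50],[0,0,0,0,0,0,50]]}}

```text
time_s: 11.0
eef_pos: [0.381, 0.3096, 0.1354]
tool_rot: [-0.069, 0.998, -0.0, -0.0]
contact_force: [0.3, 0.2, -0.5]
width: 0.0586
```

Run:
```python
from h import *
o=get_obs();print(o["time_s"],o["eef_pos"],R.from_quat(o["tool_rot"]).as_matrix().round(3).tolist(),o["width"])
w=read_camera("wrist")[:,:,::-1];t=read_camera("top")[:,:,::-1];s=read_camera("scene")[:,:,::-1]
cv2.imwrite("pics/t5.png",t);cv2.imwrite("pics/s5.png",s);cv2.imwrite("pics/w5raw.png",w)
im=np.zeros((600,780,3),np.uint8)
im[:380,:400]=w[20:400,130:530];im[:300,405:780]=cv2.resize(s[80:200,210:360],(375,300),interpolation=2);im[300:600,405:780]=cv2.resize(t[150:270,200:350],(375,300),interpolation=2)
cv2.imwrite("pics/c5.png",im)
```

```text
11.0 [0.38103693 0.30961149 0.13535685] [[-0.991, -0.137, -0.0], [-0.137, 0.991, -0.001], [0.0, -0.001, -1.0]] 0.058556026151566604
```

View pics/c5.png

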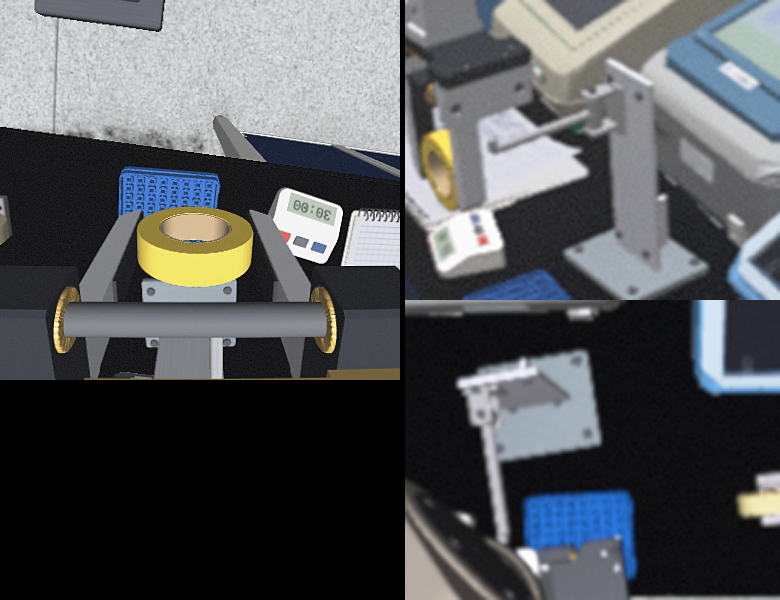

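The roll is held upright in the fingers (hole at wrist (325,248)). In the top view the rod runs from about (233,198) to its tip at (239.6,245). I'll compute the alignment.

Run:
```python
from h import *
o=get_obs()
a=plane("top",(232.8-.3,198-.3),.154);b=plane("top",(239.6-.3,244.5-.3),.16);print(a,b)
print("2v tip",two(ray("top",(239.3,244.7)),ray("scene",(210+(496-405)/2.5,80+146/2.5))))
pin=np.array([.5185,.3435])
for q in(a[:2],pin):
    d=q-b[:2];L=np.linalg.norm(d);d/=L;print("yaw",np.degrees(np.arctan2(d[1],d[0])),L)
    v=o["eef_pos"][:2]-b[:2];print("along,left of rod",v@d,d[0]*v[1]-d[1]*v[0])
# roll in wrist
w=cv2.imread("pics/w5raw.png");h=cv2.cvtColor(w,cv2.COLOR_BGR2HSV);m=cv2.inRange(h,(22,120,90),(35,255,255))
k=max(cv2.findContours(m,0,2)[0],key=cv2.contourArea);print(cv2.boundingRect(k),proj("wrist",o["eef_pos"]+[0,0,.019],cam("wrist",o)))
```

```text
[0.51493269 0.34023068 0.154     ] [0.42616791 0.32522754 0.16      ]
2v tip (array([0.42638439, 0.3263216 , 0.15196291]), np.float64(0.002627463146766826))
yaw 9.593537424509087 0.09002377749530151
along,left of rod -0.046960157157349997 -0.007416105482619813
yaw 11.194156221262428 0.09412277583257181
along,left of rod -0.04714898381559495 -0.006101500301492941
(267, 227, 117, 80) [324.70215472 261.23844357]
```

>>> {"api": "servo_tool", "payload": {"targets": [[0,0,-1.2,0,7,0,50],[0,0,0,0,0,0,50],[0,0,0,-8,0,0,50],[0,0,0,-10,0,0,50],[0,0,0,-10,0,0,50],[0,0,0,-10,0,0,50],[0,0,0,0,0,0,50],[0,0,0,0,0,0,50]]}}

```text
time_s: 11.95
eef_pos: [0.4176, 0.3236, 0.1352]
tool_rot: [-0.08, 0.997, -0.0, -0.0]
contact_force: [-0.7, 0.3, -0.2]
width: 0.0589
```

Run:
```python
from h import *
o=get_obs();print(o["time_s"],o["eef_pos"],o["contact_force"])
w=read_camera("wrist")[:,:,::-1];t=read_camera("top")[:,:,::-1];s=read_camera("scene")[:,:,::-1]
im=np.zeros((600,780,3),np.uint8)
im[:240,:400]=cv2.resize(w[200:320,225:425],(400,240));im[:300,405:780]=cv2.resize(s[90:170,210:310],(375,300),interpolation=2);im[300:600,405:780]=cv2.resize(t[170:290,180:330],(375,300),interpolation=2)
cv2.imwrite("pics/c6.png",im)
```

```text
11.95 [0.41763118 0.32356534 0.13522038] [-0.65233295  0.32358315 -0.15447189]
```

View pics/c6.png

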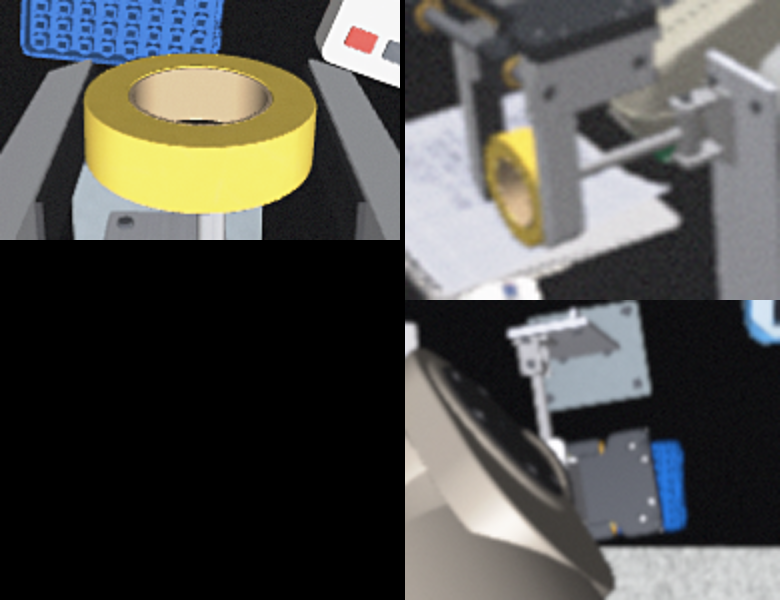

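The rod is in line with the roll (wrist crop: rod at x≈212, hole centre at 200) and there is no contact force. I'm continuing the insertion.

>>> {"api": "servo_tool", "payload": {"targets": [[0,0,0,-8,0,0,50],[0,0,0,-8,0,0,50],[0,0,0,0,0,0,50]]}}

```text
time_s: 12.4
eef_pos: [0.4345, 0.3265, 0.1355]
tool_rot: [-0.08, 0.997, 0.0, 0.0]
contact_force: [0.4, -0.1, -0.5]
width: 0.0592
```

Run:
```python
from h import *
o=get_obs();print(o["time_s"],o["eef_pos"],o["contact_force"])
w=read_camera("wrist")[:,:,::-1];cv2.imwrite("pics/c7.png",cv2.resize(w[200:320,225:425],(600,360)))
```

```text
12.4 [0.43454175 0.32646454 0.1355455 ] [ 0.42379633 -0.05558323 -0.53610279]
```

View pics/c7.png

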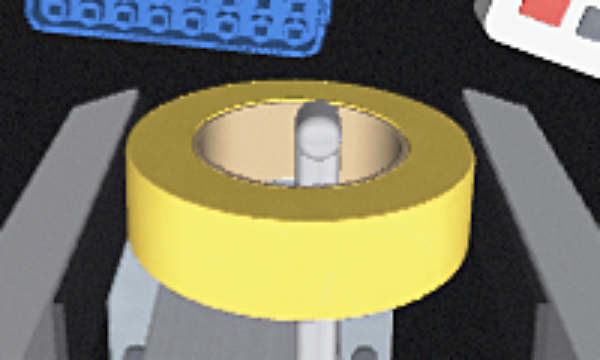

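The tip is through the hole, with the rod about 3 mm left of the hole centre. I'll correct for that, go deeper, then lower the roll.

>>> {"api": "servo_tool", "payload": {"targets": [[0,0,0,-8,1.5,0,50],[0,0,0,-8,1,0,50],[0,0,0,-8,0,0,50],[0,0,0,-8,0,0,50],[0,0,0,0,0,0,50],[0,0,0,0,0,4,50],[0,0,0,0,0,4,50],[0,0,0,0,0,4,50],[0,0,0,0,0,0,50],[0,0,0,0,0,0,50]]}}

```text
time_s: 13.45
eef_pos: [0.4643, 0.3339, 0.1234]
tool_rot: [-0.081, 0.997, -0.0, -0.0]
contact_force: [0.1, 0.3, -0.2]
width: 0.0589
```

>>> {"api": "servo_tool", "payload": {"targets": [[0,0,0,0,0,2,50],[0,0,0,0,0,1,50],[0,0,0,0,0,0,50],[0,0,0,0,0,0,50]]}}

```text
time_s: 13.85
eef_pos: [0.4645, 0.334, 0.1205]
tool_rot: [-0.08, 0.997, 0.0, -0.0]
contact_force: [0.8, -0.7, -0.5]
width: 0.0592
```

>>> {"api": "servo_tool", "payload": {"targets": [[0,0,0,0,0,1.5,50],[0,0,0,0,0,0,50],[0,0,0,0,0,0,50]]}}

```text
time_s: 14.15
eef_pos: [0.4644, 0.334, 0.1189]
tool_rot: [-0.081, 0.997, -0.0, -0.0]
contact_force: [0.0, 0.1, -0.3]
width: 0.0591
```

>>> {"api": "servo_tool", "payload": {"targets": [[0,0,0,0,0,0,62],[0,0,0,0,0,0,64],[0,0,0,0,0,0,68],[0,0,0,0,0,0,76],[0,0,0,0,0,0,88],[0,0,0,0,0,0,92],[0,0,0,0,0,0,92],[0,0,0,0,0,0,92],[0,0,0,0,0,0,92],[0,0,0,0,0,0,92]]}}

```text
time_s: 15.15
eef_pos: [0.4645, 0.3339, 0.119]
tool_rot: [-0.081, 0.997, -0.0, -0.0]
contact_force: [0.3, -0.5, 0.2]
width: 0.0919
```

Run:
```python
from h import *
o=get_obs();print(o["time_s"],o["eef_pos"],o["contact_force"],o["width"])
w=read_camera("wrist")[:,:,::-1];s=read_camera("scene")[:,:,::-1]
im=np.zeros((400,780,3),np.uint8);im[:,:400]=w[:,125:525];im[:300,405:780]=cv2.resize(s[90:170,230:330],(375,300),interpolation=2)
cv2.imwrite("pics/c8.png",im)
```

```text
15.15 [0.46446938 0.33394152 0.11897769] [ 0.30728831 -0.51971867  0.24141469] 0.09193494344486677
```

View pics/c8.png

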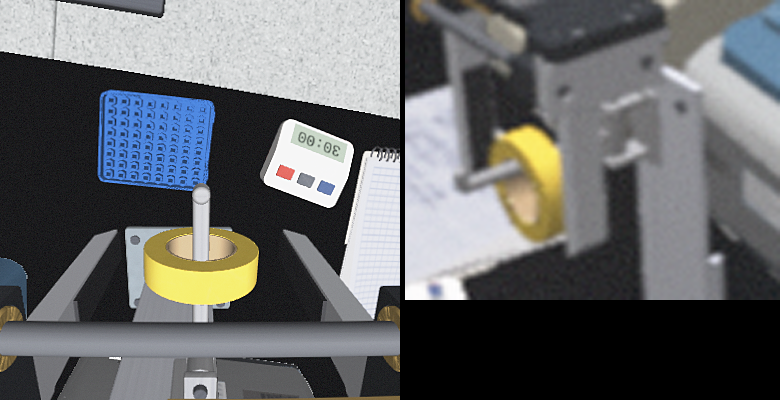

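The roll is hanging on the rod, clear of both fingers. I'm retreating straight up.

>>> {"api": "servo_tool", "payload": {"targets": [[0,0,0,0,0,-8,94],[0,0,0,0,0,-15,94],[0,0,0,0,0,-20,94],[0,0,0,0,0,-25,94],[0,0,0,0,0,-25,94],[0,0,0,0,0,-25,94],[0,0,0,0,0,-20,94],[0,0,0,0,0,-10,94],[0,0,0,0,0,0,94],[0,0,0,0,0,0,94]]}}

```text
time_s: 16.25
eef_pos: [0.4642, 0.3338, 0.2663]
tool_rot: [-0.081, 0.997, -0.0, -0.0]
contact_force: [-1.8, -0.6, -0.1]
width: 0.0938
```

>>> {"api": "servo_tool", "payload": {"targets": [[0,0,0,0,0,0,94],[0,0,0,0,0,0,94],[0,0,0,0,0,0,94],[0,0,0,0,0,0,94],[0,0,0,0,0,0,94],[0,0,0,0,0,0,94],[0,0,0,0,0,0,94],[0,0,0,0,0,0,94],[0,0,0,0,0,0,94],[0,0,0,0,0,0,94]]}}

```text
time_s: 17.25
eef_pos: [0.4645, 0.334, 0.267]
tool_rot: [-0.081, 0.997, -0.0, -0.0]
contact_force: [-0.6, -0.9, -0.1]
width: 0.0942
```

Run:
```python
from h import *
o=get_obs();print(o["time_s"],o["eef_pos"],o["contact_force"])
w=read_camera("wrist")[:,:,::-1];s=read_camera("scene")[:,:,::-1]
im=np.zeros((400,780,3),np.uint8);im[:,:400]=w[:,125:525];im[:300,405:780]=cv2.resize(s[90:210,230:380],(375,300),interpolation=2)
cv2.imwrite("pics/c9.png",im)
m=lambda w:cv2.inRange(cv2.cvtColor(w,cv2.COLOR_BGR2HSV),(22,120,90),(35,255,255))
a=m(np.ascontiguousarray(w));b=m(np.ascontiguousarray(read_camera("wrist")[:,:,::-1]));print("moved px",np.argwhere(a).mean(0)-np.argwhere(b).mean(0))
t=read_camera("top")[:,:,::-1];s0=cv2.imread("pics/top0.png");print("large diff",cv2.absdiff(np.ascontiguousarray(t[215:245,325:380]),s0[215:245,325:380]).mean())
```

```text
17.25 [0.46445542 0.33396957 0.26697924] [-0.55857286 -0.91841941 -0.06543018]
moved px [-0.70035461  2.24666884]
large diff 2.7276767676767677
```

View pics/c9.png

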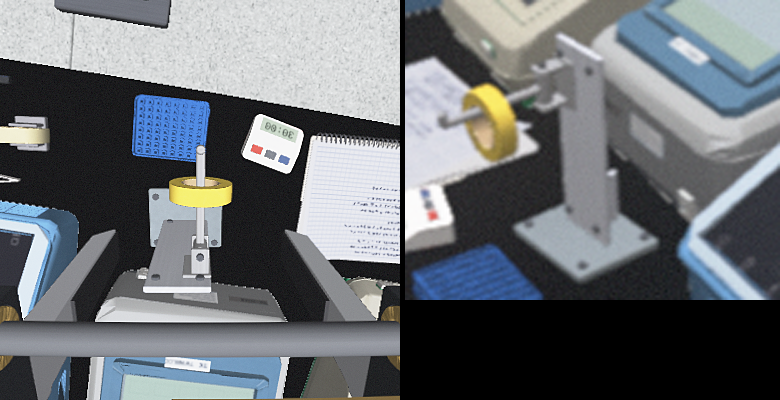

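The roll hangs mid-rod with the hook out and the arm clear. The 2 px motion may be stray mask pixels or swinging, so I'll wait a moment and re-check on the roll's contour alone.

>>> {"api": "servo_tool", "payload": {"targets": [[0,0,0,0,0,0,94],[0,0,0,0,0,0,94],[0,0,0,0,0,0,94],[0,0,0,0,0,0,94],[0,0,0,0,0,0,94],[0,0,0,0,0,0,94],[0,0,0,0,0,0,94],[0,0,0,0,0,0,94],[0,0,0,0,0,0,94],[0,0,0,0,0,0,94]]}}

```text
time_s: 18.45
eef_pos: [0.4645, 0.3339, 0.267]
tool_rot: [-0.081, 0.997, -0.0, -0.0]
contact_force: [-0.0, 0.4, -0.2]
width: 0.0937
```

>>> {"api": "servo_tool", "payload": {"targets": [[0,0,0,0,0,0,94],[0,0,0,0,0,0,94],[0,0,0,0,0,0,94],[0,0,0,0,0,0,94],[0,0,0,0,0,0,94],[0,0,0,0,0,0,94],[0,0,0,0,0,0,94],[0,0,0,0,0,0,94],[0,0,0,0,0,0,94],[0,0,0,0,0,0,94]]}}

```text
time_s: 19.45
eef_pos: [0.4645, 0.334, 0.267]
tool_rot: [-0.081, 0.997, -0.0, -0.0]
contact_force: [-0.5, 0.2, 0.5]
width: 0.0941
```

Run:
```python
from h import *
c=cam("wrist")
for i in range(6):
    w=np.ascontiguousarray(read_camera("wrist")[140:240,270:390,::-1]);m=cv2.inRange(cv2.cvtColor(w,cv2.COLOR_BGR2HSV),(22,120,90),(35,255,255));print(get_obs()["time_s"],(np.argwhere(m).mean(0)+[140,270]).round(2))
a=plane("wrist",(326,150),.16,c);b=plane("wrist",(324,240),.154,c);d=b-a;print(a,b,"rod yaw",np.degrees(np.arctan2(d[1],d[0])))
p,q=plane("wrist",(268,292),.188,c),plane("wrist",(336,292),.188,c);d=q-p;print("plate yaw",np.degrees(np.arctan2(-d[0],d[1])))
```

```text
19.5 [193.08 325.15]
19.55 [193.08 325.16]
19.6 [193.06 325.15]
19.65 [193.08 325.2 ]
19.7 [193.07 325.2 ]
19.75 [193.06 325.15]
[0.42349826 0.32849635 0.16      ] [0.50761444 0.34043688 0.154     ] rod yaw 8.079319674025358
plate yaw 9.343338510303319
```

The roll is at rest and the hook is square to the plate, within about 1° by measurement.

```bash
python3 -c "
from workcell import *
print(job_done())"
```

```text
the job is handed in; nothing more can be done
None
```

I swung the hook out to its stop and hung the smaller (yellow) roll by its hole about mid-rod. I then let go, raised the arm clear and handed the job in at about 20 s of the 61 s allowed; it reports no verdict.

**Last checks:**
- **Hook:** the rod measured 8.1° yaw against 9.3° for the plate's square direction, so it stands straight out within about 1°.
- **Small roll:** it was at rest, with its image centre steady to 0.05 px over 0.25 s. An earlier check showed a 2 px shift; that one was not limited to the roll's own area, and it did not come back.
- **Fingers:** they were open about 94 mm and raised above the roll, and the force reading was at noise level.
- **Larger roll:** its area in the top view was unchanged from the start, apart from image noise.

**Measurements that disagreed:** the top and wrist views differed by about 5 mm on where the small roll stood. I settled that from its holder's edges before gripping.

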